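# Unlock a display shelf and raise it one rung

### The arm

A 6-joint arm with a two-finger parallel gripper is mounted at the origin on the work surface. World frame = base frame: x ahead of the robot, y to its left, z up, the work surface at z = 0. Lengths are in m, angles in rad, forces in N, time in s.
With the tool pointing down it reaches from about 0.35 to 0.775 m from the base axis. Payload 5.5 kg.
Tool frame: the origin (TCP) lies midway between the tips of the shut fingers; the grasp point (between the pads) lies 19 mm behind it; z points along the fingers, y is the direction in which the jaws open and shut (so a half turn about z gives the same grasp; the last joint's range is limited). The gripper opens to 85 mm and grips with 20 to 120 N. Pads are 22 mm wide; open, the fingers measure 114 mm over their backs; the gripper's body (76 mm by 85 mm) begins 54 mm behind the grasp point. The pads swing forward as they close: fully open they stand 13 mm farther back than shut.
Start: joints at [1.149, 0.313, 0.046, 1.304, 0, 1.431], TCP at [0.16, 0.552, 0.231] pointing down, gripper open.
Joint ranges: [-2.76, 2.76], [-0.86, 1.69], [-1.03, 1.26], [-2.2, 2.34], [-1.47, 1.5], [-3.14, 3.14]. Speed limits (rad/s): [2.57, 2.57, 3.14, 3.14, 3.14, 3.14].

### API

Orientations are given as a unit quaternion [w, x, y, z].
In Python, from workcell import env gives the robot as it stands.
- The arm moves only by the shell command python3 -m pendant 'ROWS' [FORCE]. ROWS is JSON, a list of rows, each a list of 3 entries, a list of its own where there are three numbers: the shift along the tool's x, y, z each as a share of 20 mm, from -1 to 1, then the turn about the tool's z as a share of 6 degrees, from -1 to 1, then the closure, from -1 (fully open) to 1 (shut). In form: [[[tx, ty, tz], turn, claw], ...]. A call has 1 to 12 rows; each row shifts and turns the commanded pose from where the row before left it, along the tool's axes as they then stand; what a row does not reach is not made up. A row lasts 1/8 s, in which the tool goes at most 62.5 mm and 10.7 degrees, less where a joint would pass 70% of its speed; a pose out of reach is approached as far as the arm can. A call with a number of a shift or a turn outside -1 to 1 is refused whole. A call with a gripper value outside its range is refused whole. The fingers move at their own pace and stop on an object; FORCE is the grip in N (left out, the last holds). Time passes only in rows, so rows that do not move let the fingers close. It gives the time, the measured TCP pose, the force and the opening at its end, in the units of the state.
- env.get_state(): the state, without advancing time (a new reading comes with each control period).
- env.read_camera(name): name is "scene" or "top" or "wrist"; returns a dict with "color" (420x560x3 uint8, blue, green, red), "mtx" (3x3 intrinsics, pixels), "k1" (the pictures are not rectified: a ray, as slopes to the right and down, at radius r is drawn at 1 + k1 r^2 times it, then the intrinsics apply), "view" (4x4, takes a point from world to camera coordinates). Camera axes: x right, y down, z forward; pixel columns grow to the right and rows downward; lengths in m; the calibration is good to about 2 mm. A picture is of the moment at which its call begins. There is no depth.
- env.hand_in(): hands the job in, once; it reports no verdict.
Trained networks look in the newest picture that a camera, given by its name, has taken for a name from the list of things; names that differ only in an ending like _2 or _b are one class to them, and where a whole thing is asked for, a point or a joint stands for the part that bears it (a point fixed in the world has none). Each returns a list of dicts, best first, with "p" (0 to 1); they miss things now and then, are a little off and sometimes report something else, mostly with a low value. They report only what shows in the picture. A call takes as long as a camera call.
- env.boxes_of(camera, thing): "location" ([column, row] in pixels, amid what is visible of it).
- env.cut_out(camera, thing): "region" (420x560 bool, what is visible of it) and "location" ([column, row] in pixels, amid what is visible of it).
The state is a dict: "clock": time; "joint_pos": joint angles; "qvel": joint speeds; "tau": joint torques, N m; "tcp_pos": TCP position; "orientation": TCP orientation; "wrist_force": force on the tool from outside, world axes, zero at the start; "ft_torque": the same for the moment, N m; "finger_gap": finger opening in m.
Only numpy, scipy, OpenCV 4.12 (cv2) and the standard library are available. Lean on these libraries where they do the work, as an engineer would, in place of code of your own. Each camera call takes 0.05 s, during which the arm holds its last target.

### The job

Pull the spring clip sideways out of the lock-down pin beside the adjustable vase stand and put it in the shallow terracotta dish. Then take the stand's top handle and raise the shelf, with its vase, until its pawl has passed the lower rung but not the upper one, and lower it gently - no drop, no forcing - so that it hangs locked on the lower rung; leave the vase standing on the shelf and do not shove or knock over the pottery around it.

Things in the scene. Friction and masses are not known exactly. Their poses are not given: they have to be found in the camera images.
- stand: Fixed part of the vase stand: grey base plate 220 (x) by 280 (y) by 12 mm and two grey slotted uprights at x = 0, y = +66 and -66 mm, 204 mm high. Origin on the table midway between the uprights; z up; the shelf reaches out to -x, the lock-down pin is on the +y side. Offsets (x, y) given for other things are in this frame, heights above the table.
- rung_zone (a point): Point of the stand at x = y = 0, 93 mm high. Two round steel rungs (10 mm thick, along y, between the uprights, one 75 mm over the other) sit on a strip clamped at a height that differs from stand to stand and is not reported: the lower rung's axis is anywhere within 20 mm above or below this point. See it or feel it.
- shelf (a joint): Height of the sliding shelf frame over its bottom stop, m, 0 to 0.160, up positive, 0 at the start. It slides freely and falls if let go unsupported. It locks on the lower rung at 20 to 60 mm (rung axis height less 53 mm), after first going 20 mm higher than that, so 81 mm always clears this rung. The upper rung locks 75 mm higher; above 110 mm it may be passed, with no way back.
- shelf_handle (a point): Middle of the wooden handle bar on top of the shelf frame, 14 by 14 mm in section, 106 mm long along the stand's y, clear all round; x = -30, y = 0, 235 mm high with the shelf at 0; rises with it. Frame 0.4 to 0.65 kg, plus the vase. Two stiles at x = -30, y = +-45 mm carry it; plywood shelf x = -192 to -37, y = +-85 mm, top 35 mm high at 0.
- pawl: Gravity pawl of the shelf frame: steel finger 20 mm wide, 8 mm thick. Origin on its pivot (axis along y) at x = -32, y = 0, 62 mm high with the shelf at 0. The nose reaches 37 mm to +x, over the rungs' axis; a weighted tail holds it level (z up) against a stop. A rung passed on the way up swings the nose down by up to 50 degrees, then it swings level and can bear on that rung.
- pin_hole (a point): Centre of the cross hole (along y) of the lock-down pin: upright steel pin, 18 mm thick, 72 mm high, at x = -30, y = 115 mm, hole 47.5 mm high. The pin stands through a tab of the shelf frame (36 mm wide in x, 5 mm thick, top 45 mm high, reaching to y = 145 mm) right under the hole: with the clip in, the shelf can rise only 3 mm.
- clip: R-shaped spring clip of 5 mm steel wire, 85 mm long, 31 mm wide, 30 g, lying flat. Origin mid-length on the axis of the straight leg, which runs along the clip's y from the free end (-40 mm) through the pin (at -22 mm as found) to the loop at +y; the wavy second leg passes outside the pin on the +x side. It comes out towards the stand's +y, free after 32 mm.
- clip_loop (a point): Centre of the clip's round loop (7, 27 mm from the clip's origin), 31 mm outer width, at wire height. The loop overhangs the tab's outer edge, so fingers can go down on both its x sides; only the base plate (top 12 mm high, out to y = 140 mm) and the table lie below.
- dish: Shallow round terracotta dish for small parts, rim 150 mm across, 24 mm high, inner floor 5 mm high, loose on the table, 0.35 kg, left or right of the stand. Origin at the centre of its underside.
- vase: Terracotta vase, 122 mm high, 68 mm at its widest, 0.2 to 0.3 kg, standing loose on the shelf. Origin at the centre of its underside.
- cup: Terracotta cup, 60 mm wide, 55 mm high, behind the stand; a bystander. Origin at the centre of its underside.
- inkjar: Dark jar, 54 mm wide, 60 mm high, standing loose on the stand's base plate, -y side; a bystander. Origin at the centre of its underside.
- bud_vase: Dark narrow-necked vase, 80 mm wide, 100 mm high, behind the stand; a bystander. Origin at the centre of its underside.
- basin: Dark bowl, 120 mm wide, 60 mm high, on the side of the stand where the dish is not; a bystander. Origin at the centre of its underside.

How it is judged:
By the outcome, as a careful person would: the job done as asked, in the order asked, and still so for the second after the job is handed in, with the robot touching nothing.
It also fails if it takes over 61 s, if anything falls off the work surface, if the arm or the gripper's body presses on something with over 40 N, if the wrist force passes 120 N, or if a joint passes its speed limit or range.

## Working session

There is one attempt and no reset: what is moved stays moved. The work goes in short steps, Python scripts to look and compute and a shell command to move; the robot and the scene stay as the last step left them, time stands still between calls to the robot, and variables do not carry over. Pictures are saved under pics/ and viewed, and the job is handed in when it is done.

```bash
ls; mkdir -p pics
python3 - <<'E'
from workcell import env
import cv2,numpy as np
s=env.get_state();print({k:np.round(v,3).tolist() for k,v in s.items()})
for c in ["scene","top","wrist"]:
    r=env.read_camera(c);cv2.imwrite(f"pics/a_{c}.png",r["color"]);print(c,r["mtx"].round(1).tolist(),r["k1"],r["view"].round(3).tolist())
    for t in ["stand","clip","clip_loop","dish","vase","pin_hole","shelf_handle","basin","cup","inkjar","bud_vase","pawl"]:
        b=env.boxes_of(c,t);print(t,[(np.round(x["location"]).tolist(),round(x["p"],2)) for x in b[:2]])
E
```

```text
pics
{'clock': 0.0, 'joint_pos': [1.149, 0.314, 0.045, 1.304, 0.0, 1.431], 'qvel': [0.001, -0.001, -0.001, 0.0, -0.0, 0.0], 'tau': [-0.0, -48.063, 29.853, 0.02, 0.0, 0.0], 'tcp_pos': [0.16, 0.552, 0.23], 'orientation': [-0.0, 0.14, 0.99, -0.001], 'wrist_force': [-0.308, 0.625, 0.111], 'ft_torque': [-0.038, -0.065, -0.015], 'finger_gap': 0.086}
scene [[447.3, 0.0, 272.0], [0.0, 447.3, 209.1], [0.0, 0.0, 1.0]] 0.007432808482648612 [[-0.108, 0.994, -0.003, 0.085], [0.694, 0.073, -0.716, -0.272], [-0.712, -0.079, -0.698, 1.611], [0.0, 0.0, 0.0, 1.0]]
stand [([267.0, 231.0], 0.61)]
clip []
clip_loop []
dish [([432.0, 239.0], 0.98)]
vase [([255.0, 190.0], 0.56)]
pin_hole [([268.0, 231.0], 0.66)]
shelf_handle [([268.0, 212.0], 0.77), ([220.0, 226.0], 0.5)]
basin [([148.0, 211.0], 0.62), ([272.0, 230.0], 0.33)]
cup [([207.0, 273.0], 0.63)]
inkjar [([219.0, 224.0], 0.81)]
bud_vase [([288.0, 281.0], 0.62), ([268.0, 228.0], 0.18)]
pawl [([263.0, 220.0], 0.61), ([268.0, 228.0], 0.18)]
top [[385.2, 0.0, 285.2], [0.0, 385.2, 214.9], [0.0, 0.0, 1.0]] -0.04403203562902552 [[-0.007, -1.0, -0.008, -0.
[... 241 characters left out ...]
0, 255.0], 0.32)]
dish [([140.0, 251.0], 0.62), ([297.0, 256.0], 0.44)]
vase [([312.0, 280.0], 0.71)]
pin_hole [([295.0, 256.0], 0.58)]
shelf_handle [([298.0, 263.0], 0.83), ([342.0, 243.0], 0.73)]
basin [([417.0, 254.0], 0.89), ([297.0, 255.0], 0.17)]
cup []
inkjar [([339.0, 243.0], 0.77)]
bud_vase [([271.0, 184.0], 0.97), ([298.0, 261.0], 0.23)]
pawl [([300.0, 246.0], 0.59)]
wrist [[353.3, 0.0, 275.5], [0.0, 353.3, 202.7], [0.0, 0.0, 1.0]] -0.07954435281686734 [[0.277, 0.961, 0.0, -0.574], [0.916, -0.264, 0.302, -0.04], [0.29, -0.084, -0.953, 0.379], [0.0, 0.0, 0.0, 1.0]]
stand []
clip []
clip_loop []
dish []
vase []
pin_hole []
shelf_handle []
basin []
cup []
inkjar []
bud_vase []
pawl []
```

View pics/a_scene.png

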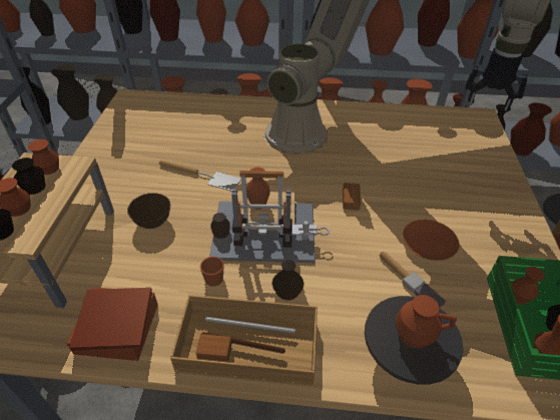

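View pics/a_top.png

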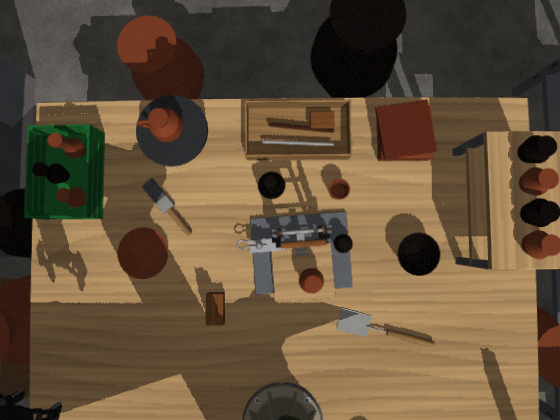

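View pics/a_wrist.png

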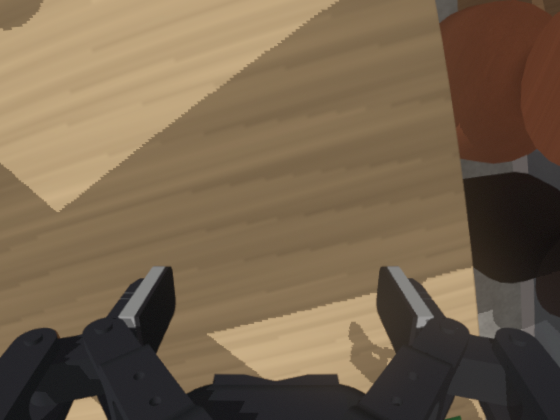

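Run:
```python
import cv2
a=cv2.imread("pics/a_top.png")[190:310,220:380];cv2.imwrite("pics/b1.png",cv2.resize(a,None,fx=5,fy=5,interpolation=cv2.INTER_CUBIC))
a=cv2.imread("pics/a_scene.png")[160:280,190:350];cv2.imwrite("pics/b2.png",cv2.resize(a,None,fx=5,fy=5,interpolation=cv2.INTER_CUBIC))
```

```text
(no output)
```

View pics/b1.png

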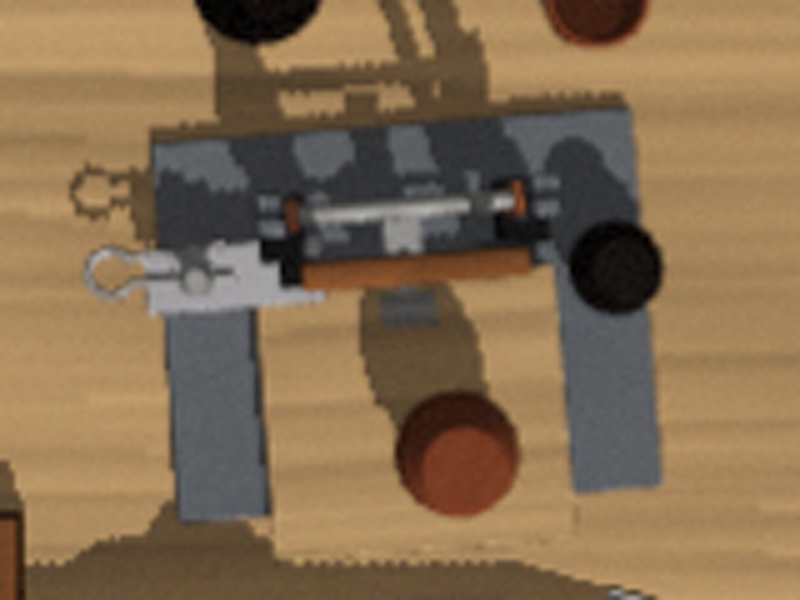

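View pics/b2.png

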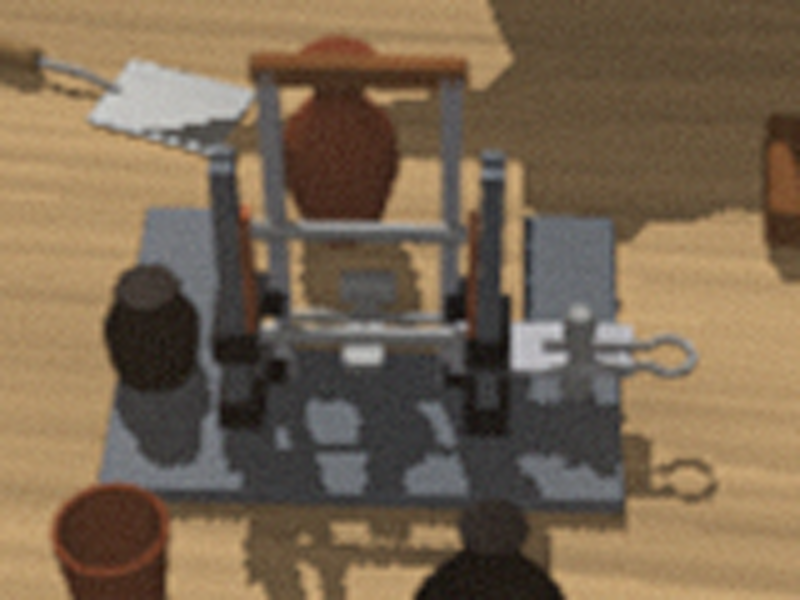

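```bash
cat > h.py <<'E'
import numpy as np, json
CAL={"scene":None,"top":None}
def proj(cal,P):
    P=np.atleast_2d(P); V=cal["view"]; p=P@V[:3,:3].T+V[:3,3]
    s=p[:,:2]/p[:,2:3]; s=s*(1+cal["k1"]*(s**2).sum(1,keepdims=True))
    K=cal["mtx"]; return np.c_[K[0,0]*s[:,0]+K[0,2],K[1,1]*s[:,1]+K[1,2]]
def ray(cal,uv,z):
    K=cal["mtx"]; d=np.array([(uv[0]-K[0,2])/K[0,0],(uv[1]-K[1,2])/K[1,1]]);s=d.copy()
    for _ in range(20): s=d/(1+cal["k1"]*(s@s))
    V=cal["view"];R=V[:3,:3];o=-R.T@V[:3,3];r=R.T@np.r_[s,1]
    return o+r*(z-o[2])/r[2]
def st2w(p,P):
    P=np.atleast_2d(P);c,s=np.cos(p[2]),np.sin(p[2])
    return np.c_[p[0]+c*P[:,0]-s*P[:,1],p[1]+s*P[:,0]+c*P[:,1],P[:,2]]
E
cat > fit.py <<'E'
from workcell import env
import numpy as np
from h import *
from scipy.optimize import least_squares
C={c:{k:v for k,v in env.read_camera(c).items() if k!="color"} for c in("top","scene")}
import pickle;pickle.dump(C,open("cal.pkl","wb"))
mm=1e-3
# name: stand point, px crop coords top / scene ; 'b' base x offset unknown
T=[((110,140,12),(152,142),1),((110,-140,12),(633,108),1),((-110,140,12),(178,520),1),((-110,-140,12),(660,485),1),
((-30,53,242),(303,275),0),((-30,-53,242),(532,258),0),((-30,115,72),(197,272),0),((-23,164,47.5),(118,273),0)]
S=[((110,-140,12),(105,483),1),((110,140,12),(622,502),1),((-110,140,12),(612,218),1),((-110,-140,12),(148,210),1),
((-30,-53,242),(252,62),0),((-30,53,242),(465,67),0),((-30,115,72),(578,313),0),((-23,164,47.5),(668,355),0)]
def res(q,full=False):
    out=[]
    for L,c,o in((T,"top",(220,190)),(S,"scene",(190,160))):
        for P,uv,b in L:
            P=np.array(P,float)*mm; P[0]+=b*q[3]
            out.append(proj(C[c],st2w(q,P))[0]-np.array(o)-np.array(uv)/5)
    return np.array(out) if full else np.ravel(out)
r=least_squares(res,[0.5,0,0,0],loss="soft_l1",f_scale=1.0)
print(r.x);print(res(r.x,True).round(1).tolist())
np.save("stand.npy",r.x)
w=lambda *P:st2w(r.x,np.array(P)*mm)[0].round(4)
print("loop",w(-23,164,47.5),"pin",w(-30,115,47.5),"handle",w(-30,0,235))
for z in (73,83,93,103,113):
    print(z,[((proj(C["scene"],st2w(r.x,np.array(((0,y,z+d))) *mm))[0]-[190,160])*5).round().tolist() for y in(-45,45) for d in (0,75)])
print("pawl nose",((proj(C["scene"],st2w(r.x,np.array(((5,0,62))) *mm))[0]-[190,160])*5).round())
for n in("dish",):
  for c,u in(("top",(142,253)),("scene",(432,239))): print(n,c,ray(C[c],u,.015))
E
python3 fit.py
```

```text
[ 0.5465871  -0.05323569  0.06396572 -0.0607706 ]
[[-0.5, -0.8], [-0.4, -0.9], [-0.6, -0.1], [0.2, -0.1], [-0.6, -0.5], [-0.3, -0.4], [-0.7, 0.3], [-1.8, -1.3], [-2.7, -0.3], [-0.3, -0.7], [-0.1, -1.2], [-0.6, -2.2], [-1.2, -1.5], [0.1, -1.3], [-0.2, -0.6], [-0.4, -0.3]]
loop [0.5132 0.109  0.0475] pin [0.5093 0.0596 0.0475] handle [ 0.5166 -0.0552  0.235 ]
73 [[273.0, 341.0], [266.0, 238.0], [444.0, 346.0], [445.0, 243.0]]
83 [[272.0, 327.0], [265.0, 224.0], [444.0, 333.0], [445.0, 229.0]]
93 [[271.0, 314.0], [264.0, 209.0], [444.0, 319.0], [446.0, 214.0]]
103 [[270.0, 301.0], [263.0, 194.0], [444.0, 306.0], [446.0, 200.0]]
113 [[269.0, 287.0], [262.0, 179.0], [445.0, 292.0], [446.0, 185.0]]
pawl nose [358. 364.]
dish top [0.48594561 0.40350143 0.015     ]
dish scene [0.48216096 0.40720413 0.015     ]
```

```bash
python3 -m pendant '[[[0,0,0],1,-1],[[0,0,0],1,-1],[[0,0,0],1,-1],[[0,0,0],1,-1],[[0,0,0],1,-1],[[0,0,0],1,-1],[[0,0,0],1,-1],[[0,0,0],1,-1],[[0,0,0],1,-1],[[0,0,0],1,-1],[[0,0,0],1,-1],[[0,0,0],0.7,-1]]' 40
cat > go.py <<'E'
import sys,numpy as np
from workcell import env
from scipy.spatial.transform import Rotation as R
s=env.get_state();q=s["orientation"];r=R.from_quat([q[1],q[2],q[3],q[0]])
M=r.as_matrix();print("clk",round(s["clock"],2),"tcp",s["tcp_pos"].round(4) if hasattr(s["tcp_pos"],"round") else s["tcp_pos"],"ytool deg",np.degrees(np.arctan2(M[1,1],M[0,1])).round(2),"ztool",M[:,2].round(3),"j",np.round(s["joint_pos"],2),"F",np.round(s["wrist_force"],1),"gap",round(s["finger_gap"],4))
if len(sys.argv)>3:
    t=np.array([float(a) for a in sys.argv[1:4]]);print("shift units of 20mm in tool:",((t-np.array(s["tcp_pos"]))@M/0.02).round(2))
E
python3 go.py 0.513 0.109 0.15
```

```text
clock: 3.55
tcp_pos: [0.1599, 0.5524, 0.2313]
orientation: [-0.0, 0.685, 0.728, 0.0]
wrist_force: [-0.2, 0.2, -0.5]
finger_gap: 0.085
clk 3.55 tcp [0.1599 0.5524 0.2313] ytool deg 3.5 ztool [ 0.  0. -1.] j [ 1.15  0.31  0.05  1.3  -0.    2.66] F [-0.2  0.2 -0.5] gap 0.085
shift units of 20mm in tool: [-23.2   16.27   4.07]
```

```bash
python3 -m pendant '[[[-1,0.7,0],0,-1],[[-1,0.7,0],0,-1],[[-1,0.7,0],0,-1],[[-1,0.7,0],0,-1],[[-1,0.7,0],0,-1],[[-1,0.7,0],0,-1],[[-1,0.7,0],0,-1],[[-1,0.7,0],0,-1],[[-1,0.7,0],0,-1],[[-1,0.7,0],0,-1],[[-1,0.7,0],0,-1],[[-1,0.7,0],0,-1]]' 
python3 -m pendant '[[[-1,0.7,0],0,-1],[[-1,0.7,0],0,-1],[[-1,0.7,0],0,-1],[[-1,0.7,0],0,-1],[[-1,0.7,0],0,-1],[[-1,0.7,0.3],0,-0.6],[[-1,0.7,0.3],0,-0.6],[[-1,0.7,0.3],0,-0.6],[[-1,0.7,0.3],0,-0.6],[[0,0.5,0.3],0,-0.6],[[0,0,0],0,-0.6]]' 
python3 go.py 0.513 0.109 0.15
python3 - <<'E'
from workcell import env
import cv2
from h import *
r=env.read_camera("wrist");cv2.imwrite("pics/c_wrist.png",r["color"])
p=np.load("stand.npy")
for P in((-23,164,47.5),(-30,115,72),(-30,145,45)): print(P,proj(r,st2w(p,np.array(P)*1e-3))[0].round(1))
print(env.boxes_of("wrist","clip_loop"))
E
```

```text
clock: 5.05
tcp_pos: [0.3433, 0.3229, 0.2314]
orientation: [0.0, 0.684, 0.729, 0.0]
wrist_force: [0.0, 0.4, -0.1]
finger_gap: 0.0855
clock: 6.42
tcp_pos: [0.4902, 0.1528, 0.2007]
orientation: [-0.0, 0.684, 0.729, -0.0]
wrist_force: [-1.4, 0.1, -0.8]
finger_gap: 0.0683
clk 6.42 tcp [0.4902 0.1528 0.2007] ytool deg 3.64 ztool [-0.001  0.    -1.   ] j [ 0.15  0.21 -0.17  1.19  0.    1.65] F [-1.4  0.1 -0.8] gap 0.0683
shift units of 20mm in tool: [-2.26  1.    2.53]
(-23, 164, 47.5) [298.2 232.3]
(-30, 115, 72) [290.7 294.3]
(-30, 145, 45) [290.  250.3]
[{'location': [305.3, 245.7], 'p': 0.56}]
```

View pics/c_wrist.png

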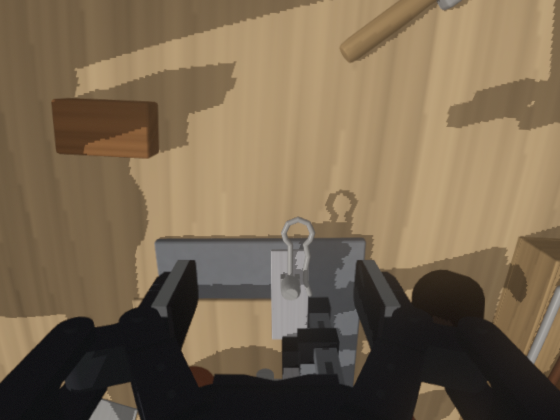

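```bash
python3 -m pendant '[[[-0.8,0.4,0],0,-0.6],[[-0.8,0.4,0.5],0,-0.6],[[-0.7,0.2,0.8],0,-0.6],[[0,0,0.8],0,-0.6],[[0,0,0.8],0,-0.6],[[0,0,0.6],0,-0.6],[[0,0,0],0,-0.6]]' 
python3 go.py 0.5132 0.1085 0.0345
python3 - <<'E'
from workcell import env
import cv2
from h import *
r=env.read_camera("wrist");cv2.imwrite("pics/d_wrist.png",r["color"])
p=np.load("stand.npy")
for P in((-23,164,47.5),(-30,115,72),(-30,145,45)): print(P,proj(r,st2w(p,np.array(P)*1e-3))[0].round(1))
s=env.get_state()["tcp_pos"]; print(proj(r,[s[0],s[1],.0475]))
E
```

```text
clock: 7.4
tcp_pos: [0.512, 0.1075, 0.1298]
orientation: [-0.001, 0.684, 0.729, -0.001]
wrist_force: [-0.1, 0.5, 0.2]
finger_gap: 0.0687
clk 7.4 tcp [0.512  0.1075 0.1298] ytool deg 3.62 ztool [-0.003 -0.    -1.   ] j [ 0.05  0.27 -0.27  1.03  0.    1.56] F [-0.1  0.5  0.2] gap 0.0687
shift units of 20mm in tool: [0.05 0.08 4.76]
(-23, 164, 47.5) [278.1 208. ]
(-30, 115, 72) [267.2 291.6]
(-30, 145, 45) [267.9 232.9]
[[277.07552157 209.8929353 ]]
```

View pics/d_wrist.png

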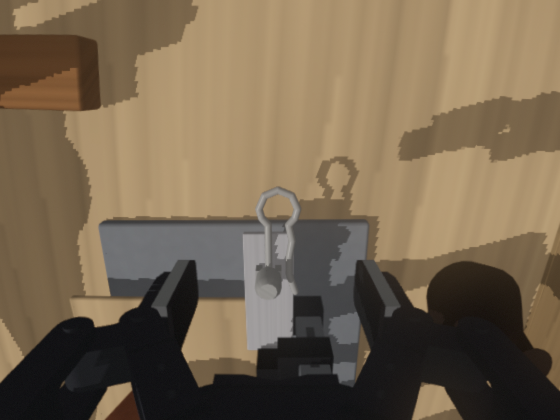

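```bash
python3 -m pendant '[[[0,0.05,0.9],0,-0.6],[[0,0,0.9],0,-0.6],[[0,0,0.9],0,-0.6],[[0,0,0.9],0,-0.6],[[0,0,0.9],0,-0.6],[[0,0,0.25],0,-0.6],[[0,0,0],0,-0.6]]' 
python3 go.py 0.5132 0.1085 0.0345
```

```text
clock: 8.32
tcp_pos: [0.5143, 0.1081, 0.0367]
orientation: [0.0, 0.684, 0.729, 0.0]
wrist_force: [-0.4, 0.2, -0.1]
finger_gap: 0.0681
clk 8.32 tcp [0.5143 0.1081 0.0367] ytool deg 3.66 ztool [ 0.  0. -1.] j [ 0.05  0.36 -0.4   0.81  0.    1.56] F [-0.4  0.2 -0.1] gap 0.0681
shift units of 20mm in tool: [ 0.03 -0.05  0.11]
```

```bash
python3 -m pendant '[[[0,-0.05,0.1],0,0.1],[[0,0,0],0,0.3],[[0,0,0],0,0.5],[[0,0,0],0,0.6],[[0,0,0],0,0.6],[[0,0,0],0,0.6]]' 40
python3 go.py 0.5132 0.1085 0.0345
python3 - <<'E'
from workcell import env
import cv2
r=env.read_camera("wrist");cv2.imwrite("pics/e_wrist.png",r["color"])
E
```

```text
clock: 9.07
tcp_pos: [0.5132, 0.108, 0.0344]
orientation: [0.0, 0.684, 0.729, 0.0]
wrist_force: [0.6, 0.3, 1.1]
finger_gap: 0.0277
clk 9.07 tcp [0.5132 0.108  0.0344] ytool deg 3.66 ztool [ 0.  0. -1.] j [ 0.05  0.36 -0.4   0.81  0.    1.56] F [0.6 0.3 1.1] gap 0.0277
shift units of 20mm in tool: [ 0.02  0.   -0.  ]
```

View pics/e_wrist.png

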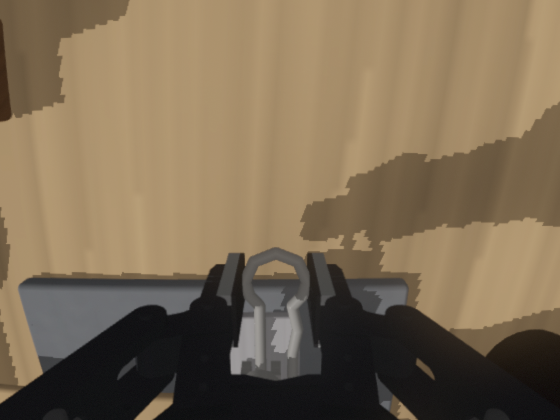

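```bash
python3 -m pendant '[[[0,0,0],0,1],[[0.3,0,0],0,1],[[0.3,0,0],0,1],[[0.3,0,0],0,1],[[0.3,0,0],0,1]]' 60
python3 -m pendant '[[[0.4,0,0],0,1],[[0.4,0,0],0,1],[[0.5,0,0],0,1],[[0,0,0],0,1]]'
python3 go.py
python3 - <<'E'
from workcell import env
import cv2
r=env.read_camera("wrist");cv2.imwrite("pics/f_wrist.png",r["color"])
E
```

```text
clock: 9.75
tcp_pos: [0.5112, 0.1325, 0.0342]
orientation: [-0.0, 0.684, 0.729, -0.0]
wrist_force: [0.7, 0.3, 0.5]
finger_gap: 0.0271
clock: 10.25
tcp_pos: [0.5096, 0.1587, 0.0342]
orientation: [-0.0, 0.684, 0.73, 0.0]
wrist_force: [0.5, -0.2, -0.3]
finger_gap: 0.0268
clk 10.25 tcp [0.5096 0.1587 0.0342] ytool deg 3.73 ztool [-0.  0. -1.] j [ 0.15  0.38 -0.38  0.82  0.    1.66] F [ 0.5 -0.2 -0.3] gap 0.0268
```

View pics/f_wrist.png

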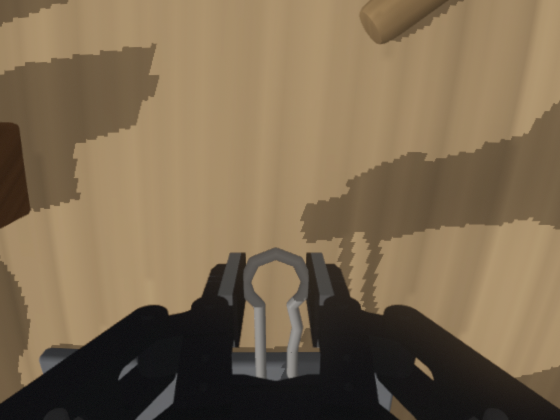

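```bash
python3 -m pendant '[[[0,0,-0.8],0,1],[[0.3,0,-1],0,1],[[0.8,0,-0.8],0,1],[[1,0,0],0,1],[[1,0,0],0,1],[[1,0,0],0,1],[[1,0,0],0,1],[[1,0,0],0,1],[[1,0,0],0,1],[[1,0,0],0,1],[[1,0,0],0,1]]'
python3 -m pendant '[[[1,-0.2,0],0,1],[[1,-0.2,0],0,1],[[1,0,0],0,1],[[0.8,0,0],0,1],[[0.5,0,0],0,1],[[0,0,0],0,1]]'
python3 go.py .484 .427 .012
python3 - <<'E'
from workcell import env
import cv2
from h import *
r=env.read_camera("wrist");cv2.imwrite("pics/g_wrist.png",r["color"])
r=env.read_camera("top");cv2.imwrite("pics/g_top.png",cv2.resize(r["color"][200:300,80:240],None,fx=5,fy=5))
th=np.linspace(0,6.28,73);E=proj(r,np.c_[.484+.075*np.cos(th),.405+.075*np.sin(th),0*th+.024]);print(E.min(0),E.max(0))
E
```

```text
clock: 11.68
tcp_pos: [0.4981, 0.3409, 0.0863]
orientation: [0.0, 0.684, 0.729, 0.0]
wrist_force: [1.1, -0.2, -0.2]
finger_gap: 0.0269
clock: 12.42
tcp_pos: [0.4847, 0.4254, 0.0861]
orientation: [0.0, 0.684, 0.73, -0.0]
wrist_force: [-0.2, -0.5, -0.3]
finger_gap: 0.0268
clk 12.43 tcp [0.4847 0.4254 0.0861] ytool deg 3.7 ztool [ 0. -0. -1.] j [ 0.6   0.52 -0.    1.05 -0.    2.1 ] F [-0.2 -0.5 -0.3] gap 0.0268
shift units of 20mm in tool: [ 0.08 -0.03  3.71]
[114.77214354 227.76127329] [166.03659493 280.01138854]
```

View pics/g_wrist.png

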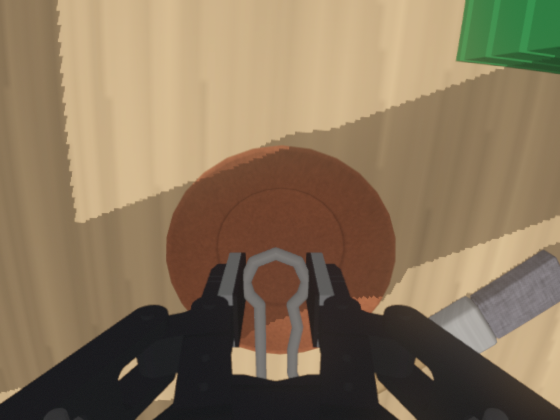

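View pics/g_top.png

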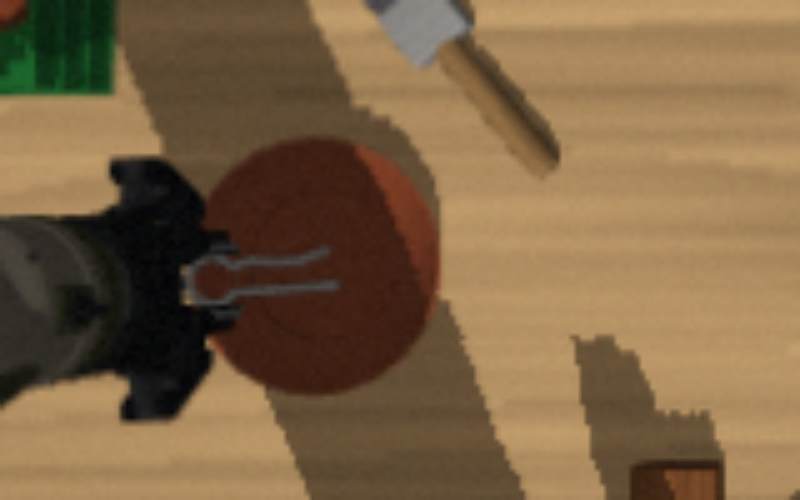

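Run:
```python
from workcell import env
from h import *
r=env.read_camera("wrist")
for u in((167,250),(395,250),(281,147),(281,353)): print(ray(r,u,.024).round(4))
```

```text
[0.4165 0.3997 0.024 ]
[0.5623 0.4091 0.024 ]
[0.4848 0.4699 0.024 ]
[0.495  0.3238 0.024 ]
```

```bash
python3 -m pendant '[[[-0.3,0.2,0.5],0,1],[[0,0,0.8],0,1],[[0,0,0.8],0,1],[[0,0,0.7],0,1],[[0,0,0.5],0,1],[[0,0,0.2],0,1],[[0,0,0],0,1]]'
python3 go.py
python3 -m pendant '[[[0,0,0],0,0.3],[[0,0,0],0,0.2],[[0,0,0],0,0.2],[[0,0,0],0,0.1]]' 20
python3 go.py
```

```text
clock: 13.45
tcp_pos: [0.489, 0.4192, 0.0162]
orientation: [-0.0, 0.684, 0.729, -0.0]
wrist_force: [-1.0, 0.1, -0.0]
finger_gap: 0.0268
clk 13.45 tcp [0.489  0.4192 0.0162] ytool deg 3.66 ztool [-0.  0. -1.] j [ 0.58  0.58 -0.09  0.9   0.    2.09] F [-1.   0.1 -0. ] gap 0.0268
clock: 13.95
tcp_pos: [0.4892, 0.4192, 0.0166]
orientation: [0.0, 0.684, 0.729, 0.0]
wrist_force: [-0.6, -0.2, -0.3]
finger_gap: 0.0389
clk 13.95 tcp [0.4892 0.4192 0.0166] ytool deg 3.65 ztool [ 0.  0. -1.] j [ 0.58  0.58 -0.09  0.9   0.    2.09] F [-0.6 -0.2 -0.3] gap 0.0389
```

Lift straight up and check the dish.

```bash
python3 -m pendant '[[[0,0,-0.3],0,0.1],[[0,0,-1],0,0.1],[[0,0,-1],0,0.1],[[0,0,-1],0,0],[[0,0,-1],0,0],[[0,0,-1],0,-0.2],[[0,0,-1],0,-0.4],[[0,0,-1],0,-0.5],[[0,0,-1],0,-0.5],[[0,0,-1],0,-0.5]]'
python3 - <<'E'
from workcell import env
import cv2
r=env.read_camera("wrist");cv2.imwrite("pics/i_wrist.png",r["color"])
r=env.read_camera("top");cv2.imwrite("pics/i_top.png",r["color"])
E
```

```text
clock: 15.2
tcp_pos: [0.489, 0.419, 0.2035]
orientation: [0.0, 0.684, 0.729, 0.0]
wrist_force: [1.2, 0.5, -0.0]
finger_gap: 0.0641
```

View pics/i_wrist.png

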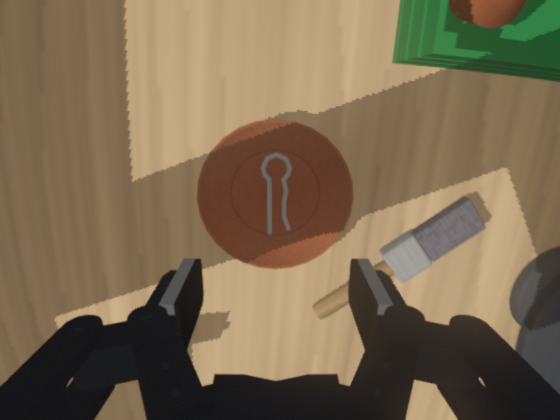

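View pics/i_top.png

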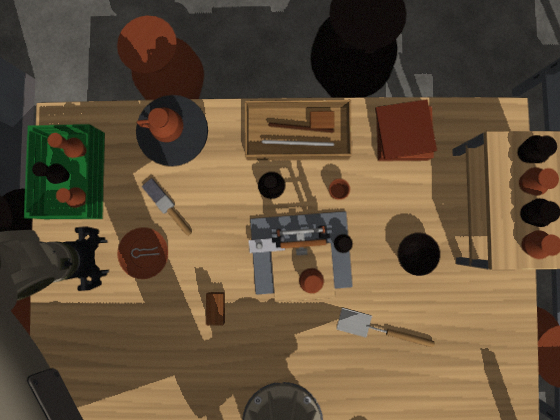

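```bash
python3 -m pendant '[[[-0.5,0,-1],0,-0.5],[[-1,0,-1],0,-0.5],[[-1,0,-1],0,-0.5],[[-1,0,-1],0,-0.5],[[-1,0,-0.8],0,-0.5],[[-1,0,0],0,-0.5],[[-1,0,0],0,-0.5],[[-1,0,0],0,-0.5],[[-1,0,0],0,-0.5],[[-1,0,0],0,-0.5],[[-1,0,0],0,-0.5],[[-1,0,0],0,-0.5]]'
python3 -m pendant '[[[-1,0,0],0,-0.5],[[-1,0,0],0,-0.5],[[-1,0,0],0,-0.5],[[-1,0,0],0,-0.5],[[-1,0,0],0,-0.5],[[-1,0,0],0,-0.5],[[-1,0,0],0,-0.5],[[-1,0,0],0,-0.5],[[-0.6,0,0],0,-0.5],[[0,0,0],0,-0.5]]'
python3 go.py .5166 -.0552 .30
python3 - <<'E'
from workcell import env
import cv2
from h import *
r=env.read_camera("wrist");cv2.imwrite("pics/j_wrist.png",r["color"])
p=np.load("stand.npy")
for P in((-30,53,242),(-30,-53,242),(-30,0,242)): print(P,proj(r,st2w(p,np.array(P)*1e-3))[0].round(1))
E
```

```text
clock: 16.8
tcp_pos: [0.5038, 0.1882, 0.2983]
orientation: [0.0, 0.684, 0.729, 0.0]
wrist_force: [0.5, -0.7, -1.0]
finger_gap: 0.0644
clock: 18.05
tcp_pos: [0.5147, 0.0171, 0.2983]
orientation: [-0.0, 0.685, 0.729, 0.0]
wrist_force: [0.9, 0.6, -0.2]
finger_gap: 0.0642
clk 18.05 tcp [0.5147 0.0171 0.2983] ytool deg 3.57 ztool [-0.  0. -1.] j [-0.12  0.19  0.04  1.43  0.    1.39] F [ 0.9  0.6 -0.2] gap 0.0642
shift units of 20mm in tool: [-3.61 -0.13 -0.09]
(-30, 53, 242) [271.5 253. ]
(-30, -53, 242) [272.2 385.3]
(-30, 0, 242) [271.8 324.7]
```

View pics/j_wrist.png

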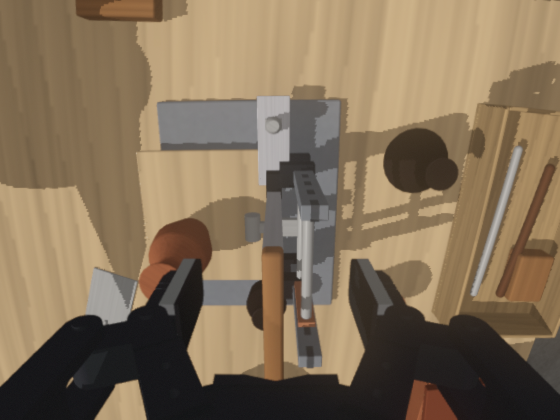

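```bash
python3 -m pendant '[[[-0.8,-0.1,0],0,-0.5],[[-1,0,0],0,-0.5],[[-1,0,0],0,-0.4],[[-0.8,0,0],0,-0.3],[[0,0,0.5],0,-0.3],[[0,0,0.8],0,-0.3],[[0,0,0.8],0,-0.3],[[0,0,0.8],0,-0.3],[[0,0,0.8],0,-0.3],[[0,0,0.3],0,-0.3],[[0,0,0],0,-0.3]]'
python3 go.py .5166 -.0552 .218
python3 - <<'E'
from workcell import env
import cv2
r=env.read_camera("wrist");cv2.imwrite("pics/k_wrist.png",r["color"])
r=env.read_camera("scene");cv2.imwrite("pics/k_scene.png",cv2.resize(r["color"][100:280,170:350],None,fx=3.3,fy=3.3))
E
```

```text
clock: 19.48
tcp_pos: [0.5169, -0.0536, 0.2178]
orientation: [-0.001, 0.684, 0.729, -0.0]
wrist_force: [0.2, 0.5, -0.4]
finger_gap: 0.0556
clk 19.48 tcp [ 0.5169 -0.0536  0.2178] ytool deg 3.68 ztool [-0.001  0.    -1.   ] j [-0.26  0.21 -0.12  1.24  0.    1.25] F [ 0.2  0.5 -0.4] gap 0.0556
shift units of 20mm in tool: [-0.08 -0.02 -0.01]
```

View pics/k_wrist.png

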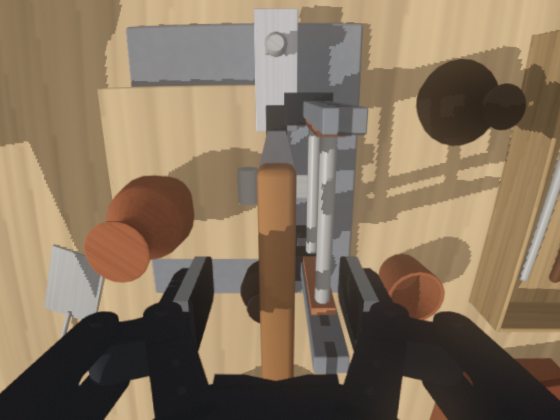

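View pics/k_scene.png

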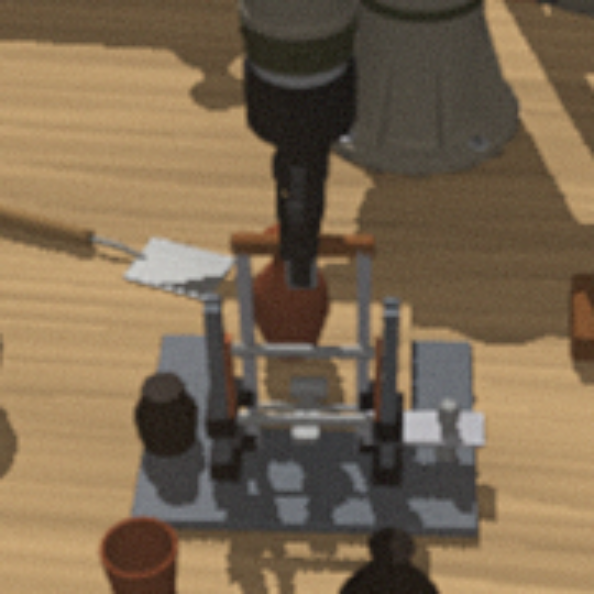

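```bash
python3 -m pendant '[[[0,0,0],0,0.2],[[0,0,0],0,0.5],[[0,0,0],0,0.8],[[0,0,0],0,1],[[0,0,0],0,1],[[0,0,0],0,1],[[0,0,0],0,1]]' 70
python3 go.py
python3 -m pendant '[[[0,0,-0.15],0,1],[[0,0,-0.3],0,1],[[0,0,-0.4],0,1],[[0,0,0],0,1]]'
```

```text
clock: 20.45
tcp_pos: [0.5174, -0.0542, 0.2188]
orientation: [0.0, 0.684, 0.729, 0.0]
wrist_force: [-1.6, -0.0, 5.8]
finger_gap: 0.013
clk 20.45 tcp [ 0.5174 -0.0542  0.2188] ytool deg 3.66 ztool [ 0.001 -0.    -1.   ] j [-0.26  0.21 -0.12  1.24 -0.    1.25] F [-1.6 -0.   5.8] gap 0.013
clock: 20.95
tcp_pos: [0.5174, -0.0542, 0.2355]
orientation: [-0.0, 0.684, 0.729, -0.0]
wrist_force: [3.3, -1.3, -7.9]
finger_gap: 0.0129
```

```bash
python3 -m pendant '[[[0,0,-0.2],0,1],[[0,0,-0.3],0,1],[[0,0,-0.4],0,1],[[0,0,-0.4],0,1],[[0,0,-0.3],0,1],[[0,0,-0.1],0,1],[[0,0,0],0,1]]'
python3 -m pendant '[[[0,0,-0.2],0,1],[[0,0,-0.4],0,1],[[0,0,-0.4],0,1],[[0,0,-0.4],0,1],[[0,0,-0.3],0,1],[[0,0,-0.1],0,1],[[0,0,0],0,1]]'
python3 - <<'E'
from workcell import env
import cv2
r=env.read_camera("scene");cv2.imwrite("pics/l_scene.png",cv2.resize(r["color"][100:280,170:350],None,fx=3.3,fy=3.3))
r=env.read_camera("top");cv2.imwrite("pics/l_top.png",cv2.resize(r["color"][180:310,210:390],None,fx=4,fy=4))
E
```

```text
clock: 21.82
tcp_pos: [0.5174, -0.0542, 0.2695]
orientation: [0.0, 0.684, 0.729, 0.0]
wrist_force: [3.0, -1.8, -7.8]
finger_gap: 0.0129
clock: 22.7
tcp_pos: [0.5173, -0.0542, 0.3053]
orientation: [0.0, 0.684, 0.729, 0.0]
wrist_force: [4.2, -1.4, -7.7]
finger_gap: 0.0125
```

View pics/l_scene.png

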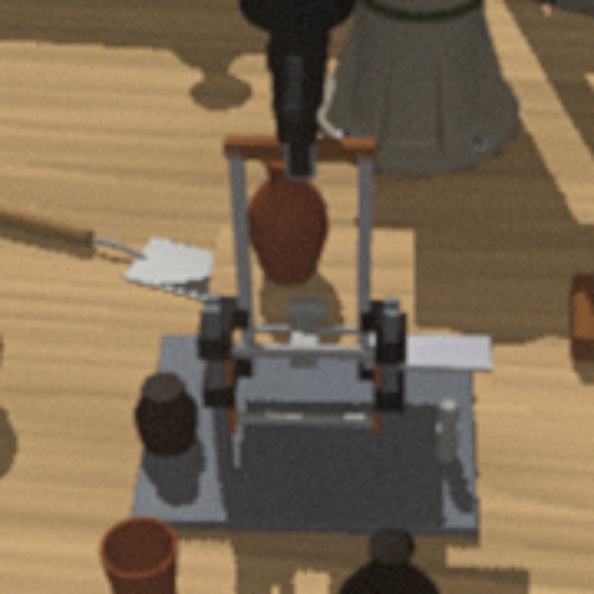

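View pics/l_top.png

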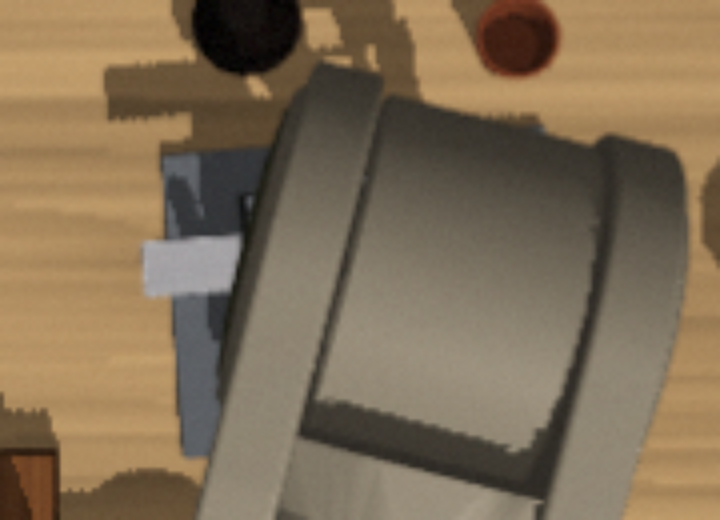

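```bash
python3 -m pendant '[[[0,0,0.15],0,1],[[0,0,0.25],0,1],[[0,0,0.3],0,1],[[0,0,0.3],0,1],[[0,0,0.15],0,1],[[0,0,0],0,1]]'
python3 -m pendant '[[[0,0,0.1],0,1],[[0,0,0.15],0,1],[[0,0,0.15],0,1],[[0,0,0.15],0,1],[[0,0,0.1],0,1],[[0,0,0],0,1]]'
python3 -m pendant '[[[0,0,0.1],0,1],[[0,0,0.1],0,1],[[0,0,0.1],0,1],[[0,0,0.1],0,1],[[0,0,0],0,1]]'
python3 - <<'E'
from workcell import env
import cv2
r=env.read_camera("scene");cv2.imwrite("pics/m_scene.png",cv2.resize(r["color"][150:270,190:350],None,fx=5,fy=5,interpolation=cv2.INTER_CUBIC))
E
```

```text
clock: 23.55
tcp_pos: [0.5174, -0.0542, 0.2814]
orientation: [-0.0, 0.684, 0.729, -0.0]
wrist_force: [4.7, -2.5, -9.1]
finger_gap: 0.0127
clock: 24.3
tcp_pos: [0.5173, -0.0542, 0.2687]
orientation: [-0.0, 0.684, 0.729, -0.0]
wrist_force: [5.2, -2.3, -10.5]
finger_gap: 0.0122
clock: 24.92
tcp_pos: [0.5174, -0.0542, 0.2608]
orientation: [-0.0, 0.684, 0.729, 0.0]
wrist_force: [5.0, -2.8, -9.8]
finger_gap: 0.0128
```

View pics/m_scene.png

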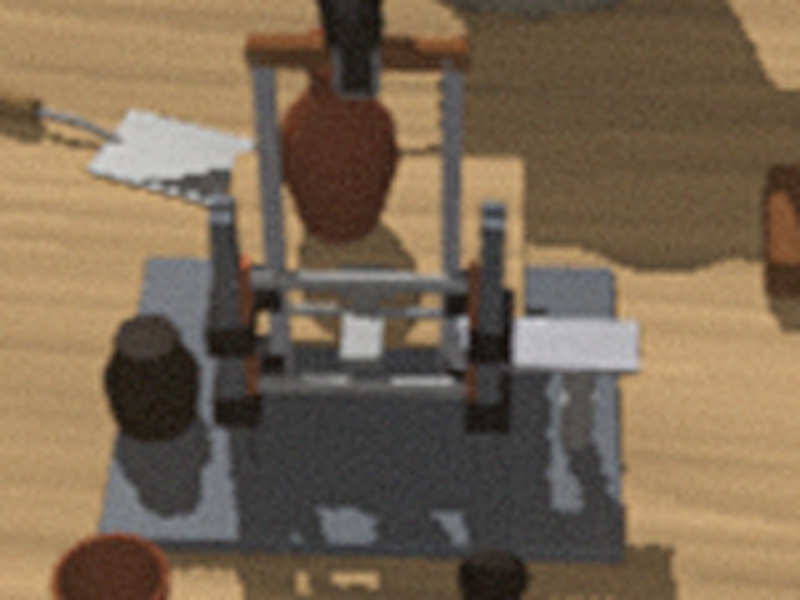

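```bash
python3 -m pendant '[[[0,0,0.1],0,1],[[0,0,0.1],0,1],[[0,0,0.1],0,1],[[0,0,0.1],0,1],[[0,0,0],0,1]]'
python3 -m pendant '[[[0,0,0.05],0,1],[[0,0,0.05],0,1],[[0,0,0.05],0,1],[[0,0,0],0,1]]'
```

```text
clock: 25.6
tcp_pos: [0.5173, -0.0541, 0.2528]
orientation: [-0.0, 0.684, 0.729, 0.0]
wrist_force: [5.4, -3.1, -9.6]
finger_gap: 0.0125
clock: 26.1
tcp_pos: [0.5174, -0.0542, 0.25]
orientation: [0.0, 0.684, 0.729, 0.0]
wrist_force: [4.9, -2.4, -9.4]
finger_gap: 0.0128
```

```bash
for i in 1 ; do python3 -m pendant '[[[0,0,0.05],0,1],[[0,0,0.05],0,1],[[0,0,0],0,1]]'; done
python3 -m pendant '[[[0,0,0.05],0,1],[[0,0,0.05],0,1],[[0,0,0],0,1]]'
```

```text
clock: 26.48
tcp_pos: [0.5173, -0.0541, 0.248]
orientation: [0.0, 0.684, 0.729, 0.0]
wrist_force: [5.2, -3.0, -8.2]
finger_gap: 0.0125
clock: 26.85
tcp_pos: [0.5174, -0.0542, 0.2467]
orientation: [0.0, 0.684, 0.729, 0.0]
wrist_force: [3.5, -1.5, -4.0]
finger_gap: 0.0123
```

```bash
python3 -m pendant '[[[0,0,0.04],0,1],[[0,0,0],0,1],[[0,0,0],0,1]]'
python3 -m pendant '[[[0,0,0.03],0,1],[[0,0,0],0,1]]'
python3 - <<'E'
from workcell import env
import cv2
r=env.read_camera("scene");cv2.imwrite("pics/n_scene.png",cv2.resize(r["color"][150:270,190:350],None,fx=5,fy=5,interpolation=cv2.INTER_CUBIC))
E
```

```text
clock: 27.22
tcp_pos: [0.5174, -0.0542, 0.2464]
orientation: [0.001, 0.684, 0.729, 0.0]
wrist_force: [1.0, -2.6, 4.4]
finger_gap: 0.0124
clock: 27.48
tcp_pos: [0.5174, -0.0542, 0.2461]
orientation: [0.001, 0.684, 0.729, 0.0]
wrist_force: [-0.4, -2.3, 7.9]
finger_gap: 0.0128
```

View pics/n_scene.png

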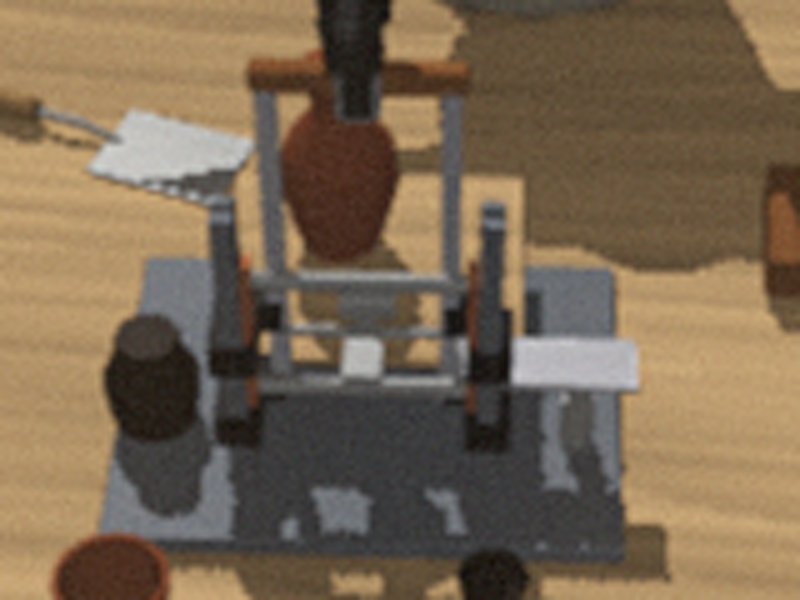

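```bash
python3 -m pendant '[[[0,0,-0.03],0,1],[[0,0,0],0,1]]' 20
python3 -m pendant '[[[0,0,0],0,0.6],[[0,0,0],0,0.5],[[0,0,0],0,0.3],[[0,0,0],0,0.1],[[0,0,0],0,-0.1],[[0,0,0],0,-0.3],[[0,0,0],0,-0.3]]'
python3 - <<'E'
from workcell import env
import cv2
r=env.read_camera("scene");cv2.imwrite("pics/o_scene.png",cv2.resize(r["color"][150:270,190:350],None,fx=5,fy=5,interpolation=cv2.INTER_CUBIC))
r=env.read_camera("wrist");cv2.imwrite("pics/o_wrist.png",r["color"])
E
```

```text
clock: 27.78
tcp_pos: [0.5174, -0.0542, 0.2463]
orientation: [0.0, 0.684, 0.729, 0.0]
wrist_force: [0.2, -2.0, 6.5]
finger_gap: 0.0129
clock: 28.65
tcp_pos: [0.5173, -0.0541, 0.2455]
orientation: [0.0, 0.684, 0.729, 0.0]
wrist_force: [-1.0, -0.2, 0.3]
finger_gap: 0.0556
```

View pics/o_scene.png

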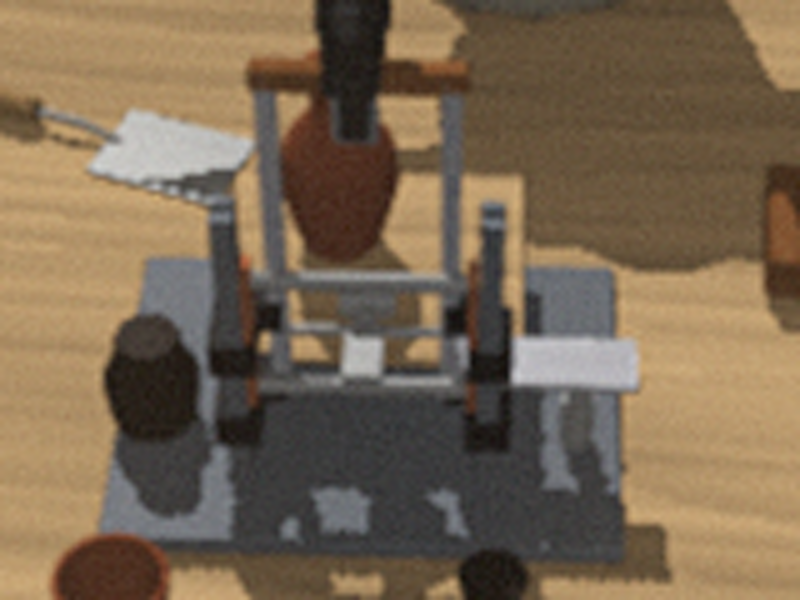

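View pics/o_wrist.png

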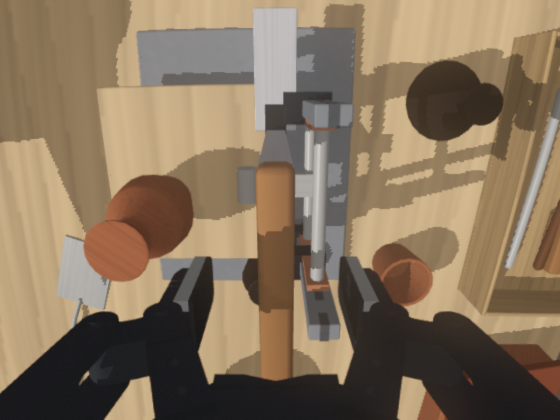

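```bash
python3 -m pendant '[[[0,0,-0.3],0,-0.3],[[0,0,-0.7],0,-0.3],[[0,0,-0.8],0,-0.3],[[0,0,-0.8],0,-0.3],[[0,0,-0.8],0,-0.3],[[0,0,-0.6],0,-0.3],[[0,0,0],0,-0.3],[[0,0,0],0,-0.3]]'
python3 - <<'E'
from workcell import env
import cv2
r=env.read_camera("scene");cv2.imwrite("pics/p_scene.png",r["color"])
cv2.imwrite("pics/p_scenez.png",cv2.resize(r["color"][150:270,190:350],None,fx=5,fy=5,interpolation=cv2.INTER_CUBIC))
E
python3 go.py
```

```text
clock: 29.75
tcp_pos: [0.5172, -0.0541, 0.3251]
orientation: [-0.0, 0.684, 0.729, -0.0]
wrist_force: [0.4, 0.1, -0.2]
finger_gap: 0.0553
clk 29.8 tcp [ 0.5171 -0.054   0.3249] ytool deg 3.66 ztool [-0.001  0.    -1.   ] j [-0.26  0.2   0.12  1.49  0.    1.25] F [ 0.  -0.1 -0.5] gap 0.0555
```

View pics/p_scenez.png

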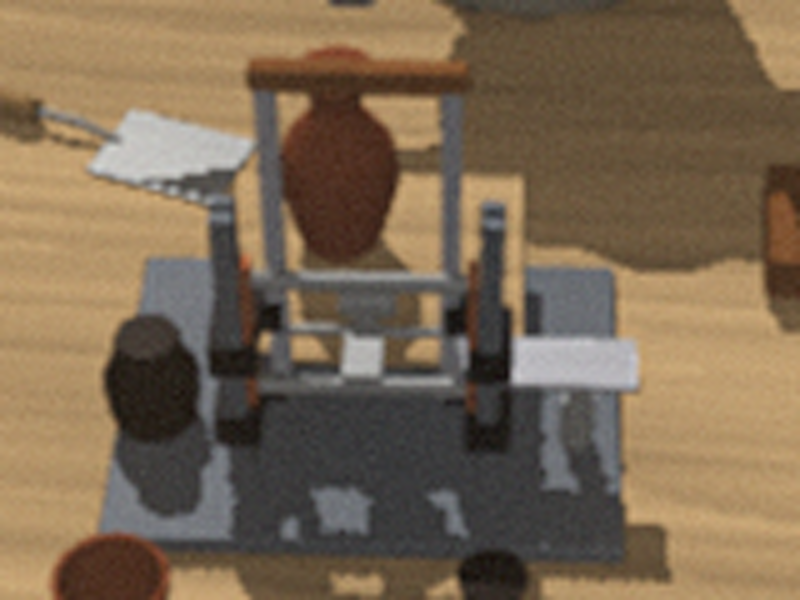

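View pics/p_scene.png

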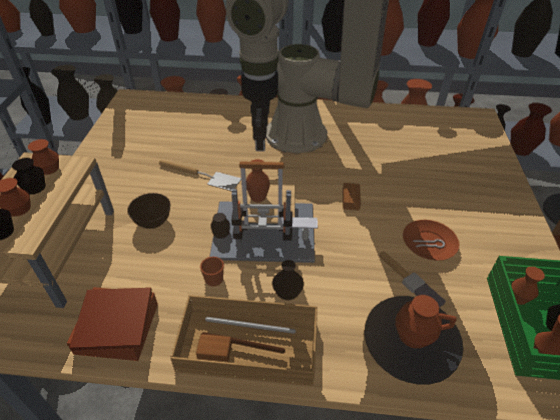

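The shelf hangs on the lower rung, with the pawl nose on it at (363,358–380) in the crop. The vase is upright, the clip lies in the dish at (432,242), and the bystanders have not moved.

```bash
python3 -c "
from workcell import env
print(env.hand_in())"
```

```text
the job is handed in; nothing more can be done
None
```

The job is handed in at about 29.8 s of the 61 s allowed; `hand_in()` reports no verdict.

- **Clip:** I gripped the clip by its loop, pulled it about 50 mm straight out of the pin towards the stand's +y, and let go of it just above the dish floor. The last picture shows it lying in the dish.
- **Shelf:** I raised it by the handle to about 86 mm, which is past the lower rung but not the upper. I then lowered it in small steps, down to about 1 mm, until the wrist force showed the rung carrying the load, at about 27 mm. My image estimate before lifting was 27–30 mm. At seating I pressed down with about 8 N, then let the handle go with no visible drop.
- **Last pictures:** After the arm withdrew, the shelf was at the same height with its pawl on the lower rung. The vase was standing on the shelf and the surrounding pottery looked unmoved.

No check failed at the end. The one disagreement was my first estimate of the dish position, about 8 mm off, which I corrected from the wrist camera before releasing the clip.

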